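Put the bench set back on its own stands

ROBOT

A 6-joint arm with a two-finger parallel gripper is mounted at the origin on a cart in front of the work surface, level with it; the furniture and walls round the work are solid. World frame = base frame: x ahead of the robot, y to its left, z up, the work surface at z = 0. Lengths are in m, angles in rad, forces in N, time in s.
With the tool pointing down it reaches from about 0.375 to 0.975 m from the base axis. Payload 3.8 kg.
Tool frame: the origin (TCP) lies midway between the tips of the shut fingers; the grasp point (between the pads) lies 19 mm behind it (grip_point_offset is the distance from the TCP to the grasp point, in m); z points along the fingers, y is the line along which they close (so a half turn about z gives the same grasp; the last joint's range is limited). The gripper opens to 85 mm and grips with 20 to 120 N. Pads are 22 mm wide; open, the fingers measure 114 mm over their backs; the gripper's body (76 mm by 85 mm) begins 54 mm behind the grasp point. The pads swing forward as they close: fully open they stand 13 mm farther back than shut.
Start: joints at [-1.322, 0.264, 1.604, -0, 1.274, -0.037], TCP at [0.19, -0.648, 0.231] pointing down, gripper open.
Joint ranges: [-2.63, 2.63], [-0.94, 2.18], [0.31, 2.57], [-1.31, 4.45], [0, 2.66], [-2.55, 2.55]. Speed limits (rad/s): [2.57, 2.57, 3.14, 3.14, 3.14, 3.14].

INTERFACE

Orientations are given as a unit quaternion [x, y, z, w].
In Python, from rig import * gives the robot as it stands. Calls block until the motion is done:
- move_ptp(position, orientation): joint-space move of the TCP to a pose.
- servo_line(position, orientation=None, speed=0.15, force_limit=None): straight line of the TCP; orientation=None keeps the orientation; speed is the mean speed in m/s. With force_limit (N) it stops when the force on the tool has changed by that much, and returns True; else False.
- movej(angles): joint-space move.
- command_gripper(opening, squeeze=None): finger opening in m; squeeze is the grip in N (None keeps the last); returns when the fingers have stopped.
- sleep(seconds).
- ik(position, orientation): joint angles nearest the present ones, or None.
- get_state(): the state.
- read_camera(name): name is "scene" or "top" or "wrist"; returns the picture (400x640x3 uint8, red, green, blue); there is no depth.
- camera_params(name): a dict with "mtx" (3x3 intrinsics, pixels), "position" and "attitude" of the camera in the world. Camera axes: x right, y down, z forward; pixel columns grow to the right and rows downward; lengths in m; the calibration is good to about 2 mm. A picture is of the moment at which its call begins: read the wrist's pose just before it. camera_params takes no time and is no camera call; for the wrist camera it gives the pose at the moment of the call.
A pose or a line that the arm cannot do raises PlanningError and nothing moves.
- hand_in(): hands the job in; it is judged then, once.
The state is a dict: "time_s": time; "qpos": joint angles; "dq": joint speeds; "joint_efforts": joint torques, N m; "tcp_pos": TCP position; "eef_rot": TCP orientation; "contact_force": force on the tool from outside, world axes, zero at the start; "ft_torque": the same for the moment, N m; "finger_gap": finger opening in m; "grip_force": force on a finger pad.
Only numpy, scipy, OpenCV 4.12 (cv2) and the standard library are available. Lean on these libraries where they do the work, as an engineer would, in place of code of your own. Each camera call takes 0.05 s, during which the arm holds its last target. There are 200 camera calls.

TASK

The four things on the low wooden stands have been put back on the wrong ones. Move each to the middle of its own stand, upright: the plaster cast on the six-sided stand, the articulating-paper pad on the oblong one, the blue-lidded jar on the big round one and the slim black bottle on the small round one. The empty cross-shaped stand is there to park a thing meanwhile and is empty again at the end.

Things in the scene. Friction and masses are not known exactly. Their poses are not given: they have to be found in the camera images.
- cast_center (a point): white plaster dental cast (a horseshoe of teeth on a flat six-sided block), loose, about 0.11 kg. The block is 58 mm (own x) by 65 mm (own y) and 18 mm high; the teeth rise above it in the middle to 33 mm over its underside and are never in the way of the fingers. The point is the centre of the block, 9 mm above its underside; z is up. Grip it across its 58 mm width (fingers closing along own x).
- paper_pad_center (a point): articulating-paper pad: flat oblong block, black below and dull red on top, 52 mm (own x) by 68 mm (own y), 12 mm thick, loose, about 0.09 kg. The point is its centre, 6 mm above its underside; z is up. Grip it across its 52 mm width (fingers closing along own x).
- jar_center (a point): low round screw jar, white with a blue lid, 60 mm high, loose, about 0.08 kg. Body 48 mm in diameter, lid (top 14 mm) 50 mm. The point is on its axis, 30 mm above its underside; z is up.
- bottle_center (a point): slim black round bottle, 112 mm high, loose, about 0.09 kg. Body 33 mm in diameter up to 56 mm above its underside; above that the cap, 22 mm in diameter, which can be gripped. The point is on its axis, 56 mm above its underside; z is up.
- stand_hex_top (a point): six-sided flat wooden stand with a cork top, fixed to the bench, 100 mm over its corners (87 mm over its flats), 10 mm high. Home of the cast. The point is the centre of its top face; z is up.
- stand_oblong_top (a point): oblong flat wooden stand with a cork top, fixed, 74 mm (own x) by 96 mm (own y), 10 mm high. Home of the articulating-paper pad. The point is the centre of its top face; z is up.
- stand_big_round_top (a point): big round flat wooden stand with a cork top, fixed, 108 mm in diameter, 10 mm high. Home of the jar. The point is the centre of its top face; z is up.
- stand_small_round_top (a point): small round flat wooden stand with a cork top, fixed, 76 mm in diameter, 10 mm high. Home of the slim bottle. The point is the centre of its top face; z is up.
- stand_spare_top (a point): cross-shaped flat wooden stand with a cork top, fixed, 110 mm over its arms (along own x and y), arms 44 mm wide, 10 mm high; empty at the start, big enough to hold any one of the four things for the time being. The point is the centre of its top face; z is up.
Not all that is in view belongs to the job. Leave any green or yellow look-alike of the part that bears paper_pad_center alone. There is more than one size of the part that bears bottle_center; the job needs the smaller.

How it is judged:
At the end, for the whole second after the job is handed in: Each of the four things stands upright (within 7 degrees) and at rest directly on its own stand, its centre within 15 mm of the stand's centre seen from above (cast: six-sided; paper pad: oblong; jar: big round; slim bottle: small round); so the cross-shaped stand is empty (horizontal distance between cast_center and stand_hex_top below 0.015 m and z of cast_center in the frame of stand_hex_top between 0.004 and 0.014 m and angle between each of cast_center, paper_pad_center, jar_center, bottle_center's own z axis and vertical below 0.12 rad and linear speed of each of cast, paper_pad, jar, bottle below 0.02 m/s and horizontal distance between paper_pad_center and stand_oblong_top below 0.015 m and z of paper_pad_center in the frame of stand_oblong_top between 0.001 and 0.011 m and horizontal distance between jar_center and stand_big_round_top below 0.015 m and z of jar_center in the frame of stand_big_round_top between 0.025 and 0.035 m and horizontal distance between bottle_center and stand_small_round_top below 0.015 m and z of bottle_center in the frame of stand_small_round_top between 0.051 and 0.061 m); the robot touches nothing.
It also fails if it takes over 138 s, if anything falls off the work surface, if the arm or the gripper's body presses on something with over 40 N, if the wrist force passes 120 N, or if a joint passes its speed limit or range.

## Working session

There is one attempt and no reset: what is moved stays moved. The work goes in short steps, each a Python script; the robot and the scene stay as the last script left them, time stands still between calls to the robot, and variables do not carry over. Pictures are saved under pics/ and viewed, at most 14 in all, crops included, and the job is handed in when it is done.

```bash
mkdir -p pics; ls
python3 - <<'E'
from rig import *
import cv2
for n in ("top","scene"):
    im=read_camera(n); cv2.imwrite(f"pics/{n}0.png",im[:,:,::-1]); print(n,camera_params(n))
print(get_state())
E
```

```text
pics
top {'mtx': array([[400.0674753 ,   0.        , 323.69392151],
       [  0.        , 400.0674753 , 201.13325987],
       [  0.        ,   0.        ,   1.        ]]), 'position': array([ 0.3173501 , -0.17657588,  0.9284754 ]), 'attitude': array([-0.69946139,  0.70656916, -0.07654743,  0.07519489])}
scene {'mtx': array([[444.41046595,   0.        , 323.52074379],
       [  0.        , 444.41046595, 193.90847769],
       [  0.        ,   0.        ,   1.        ]]), 'position': array([-0.22608198, -0.5874306 ,  0.68084562]), 'attitude': array([ 0.77267039, -0.45429204,  0.22519492, -0.38195086])}
{'time_s': 0.1, 'qpos': array([-1.32189935e+00,  2.64660959e-01,  1.60525743e+00, -1.99369084e-05,
        1.27369240e+00, -3.69148874e-02]), 'dq': array([-0.00107049, -0.00359402, -0.00313842,  0.00106516, -0.00124547,
       -0.00045425]), 'joint_efforts': array([ 1.56159495e-04, -5.16707253e+01, -3.68589950e+01,  3.13253999e-06,
        6.32923577e-03, -2.43610384e-05]), 'tcp_pos': array([ 0.19012507, -0.64697624,  0.23008708]), 'eef_rot': array([ 9.89805392e-01,  1.42422846e-01, -1.16226888e-04, -1.00239312e-03]), 'contact_force': array([ 0.56362378, -0.05748305, -0.03965441]), 'ft_torque': array([-0.00358707, -0.01485244,  0.02562371]), 'grip_force': 0.0, 'finger_gap': 0.08525075487011233}
```

View pics/top0.png

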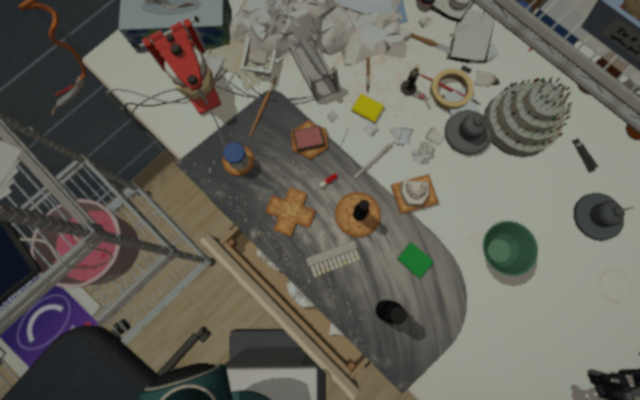

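View pics/scene0.png

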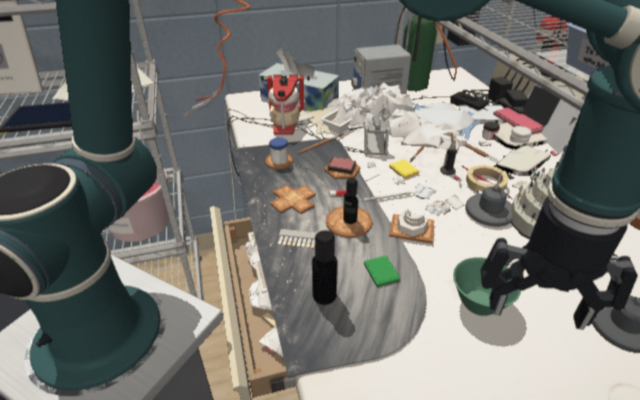

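The top view shows the jar on the small round stand (236,158), the pad on the hex stand (310,140), the cast on the oblong (415,192), the slim bottle on the big round (358,213), and the empty cross at (291,212). The larger bottle (390,312) and the green and yellow pads are decoys. So the job is two swaps through the cross.

```bash
cat > h.py <<'E'
from rig import *
import numpy as np, cv2
from scipy.spatial.transform import Rotation as R
def ray(P,px,z):
    px=np.atleast_2d(np.asarray(px,float))
    d=np.c_[px,np.ones(len(px))]@np.linalg.inv(P["mtx"]).T@R.from_quat(P["attitude"]).as_matrix().T
    o=P["position"]; return (o+d*((z-o[2])/d[:,2])[:,None])[:,:2]
def proj(P,X):
    c=(np.atleast_2d(X)-P["position"])@R.from_quat(P["attitude"]).as_matrix()
    c=c@P["mtx"].T; return c[:,:2]/c[:,2:]
def down(a): # tool down, closing line (tool y) at world angle a
    y=np.array([np.cos(a),np.sin(a),0]); z=np.array([0,0,-1.]); x=np.cross(y,z)
    return R.from_matrix(np.c_[x,y,z]).as_quat()
E
python3 - <<'E'
from h import *
P=camera_params("top")
for n,p,z in [("jar",(235,153),.07),("small",(238,160),.01),("pad",(310,138),.022),("hex",(310,141),.01),("cast",(415,191),.03),("obl",(415,194),.01),("bottle",(362,208),.1),("big",(358,215),.01),("cross",(291,212),.01),("bigbottle",(390,312),.05),("corner",(180,160),0),("comb",(333,258),0),("bowl",(510,248),0),("greypot",(468,132),0.05)]:
    print(n,ray(P,p,z)[0].round(3))
W=camera_params("wrist"); s=get_state(); print(W, R.from_quat(s['eef_rot']).as_matrix().T@(W['position']-s['tcp_pos']), R.from_quat(s['eef_rot']).as_matrix().T@R.from_quat(W['attitude']).as_matrix())
E
```

```text
jar [0.618 0.02 ]
small [0.621 0.026]
pad [ 0.671 -0.148]
hex [ 0.668 -0.148]
cast [ 0.535 -0.391]
obl [ 0.533 -0.395]
bottle [ 0.483 -0.26 ]
big [ 0.484 -0.259]
cross [ 0.493 -0.103]
bigbottle [ 0.267 -0.317]
corner [0.626 0.169]
comb [ 0.386 -0.199]
bowl [ 0.405 -0.61 ]
greypot [ 0.671 -0.518]
{'mtx': array([[341.78043834,   0.        , 320.70704461],
       [  0.        , 341.78043834, 199.29082657],
       [  0.        ,   0.        ,   1.        ]]), 'position': array([ 0.25679438, -0.62816968,  0.37322523]), 'attitude': array([ 0.79305783, -0.59343922, -0.08302402,  0.10952709])} [ 0.06927493  0.00046451 -0.14313553] [[-7.07815651e-05 -9.62207969e-01 -2.72315663e-01]
 [ 9.99999944e-01 -1.57182802e-04  2.95469539e-04]
 [-3.27106484e-04 -2.72315627e-01  9.62207926e-01]]
```

Run:
```python
from h import *
import pickle
D={}
for n,p,a in [("A",(.50,-.33,.24),-0.6),("B",(.56,-.15,.24),-0.3),("C",(.60,-.0,.24),0)]:
    for aa in (a,a+np.pi):
        q=ik(p,down(aa))
        if q is not None: print(n,aa,np.round(q,2))
    move_ptp(p,down(a)); sleep(.2)
    P=camera_params("wrist"); im=read_camera("wrist"); D[n]=(P,im); cv2.imwrite(f"pics/w{n}.png",im[:,:,::-1])
pickle.dump(D,open("D.pkl","wb")); print(get_state()["time_s"])
```

```text
A -0.6 [-0.62  0.12  1.76 -0.    1.26 -0.02]
B -0.3 [-0.3   0.08  1.8  -0.    1.26 -0.  ]
C 0 [-0.04  0.12  1.76 -0.    1.26 -0.04]
3.925
```

View pics/wA.png

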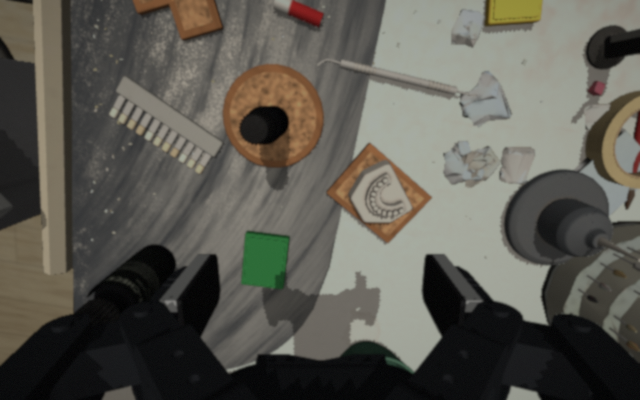

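View pics/wB.png

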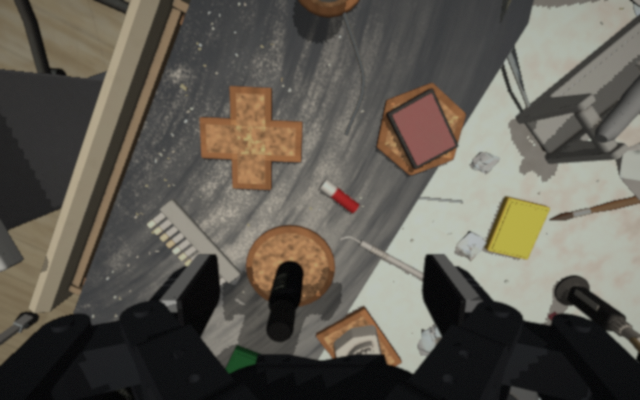

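View pics/wC.png

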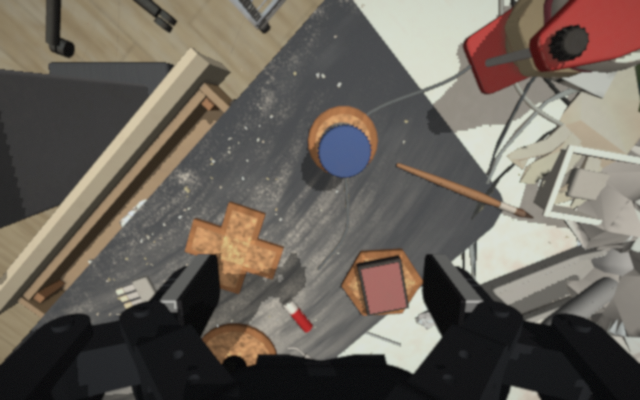

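The wrist views show everything clearly:
- **A:** big round stand (273,115) with the bottle, and oblong stand (378,193) with the cast.
- **B:** cross (251,138), and hex stand (421,128) with the pad.
- **C:** small round stand (343,142) with the jar (345,151).

Next I'll segment these and look at the cast and bottle more closely.

```bash
cat > seg.py <<'E'
from h import *
def hsvmask(im,name):
    h,s,v=[c.astype(int) for c in cv2.split(cv2.cvtColor(im,cv2.COLOR_RGB2HSV))]
    m={"wood":(h>=4)&(h<=20)&(s>95)&(v>60),"blue":(h>100)&(h<130)&(s>80),
       "red":((h<6)|(h>170))&(s>60)&(s<150)&(v>60),"white":(s<60)&(v>105),"black":(v<48)}[name]
    return m.astype(np.uint8)
def blob(im,name,px,r):
    m=hsvmask(im,name); k=np.zeros_like(m); cv2.circle(k,px,r,1,-1)
    m=cv2.morphologyEx(m&k,cv2.MORPH_OPEN,np.ones((3,3),np.uint8))
    c=max(cv2.findContours(m,cv2.RETR_EXTERNAL,cv2.CHAIN_APPROX_NONE)[0],key=cv2.contourArea)
    return c[:,0]
def allpts(im,name,px,r):
    m=hsvmask(im,name); k=np.zeros_like(m); cv2.circle(k,px,r,1,-1)
    m=cv2.morphologyEx(m&k,cv2.MORPH_OPEN,np.ones((3,3),np.uint8))
    return cv2.convexHull(np.argwhere(m)[:,::-1].astype(np.int32))[:,0]
def mm(P,pts,z): return (ray(P,pts,z)*1000).astype(np.float32)
E
python3 - <<'E'
from seg import *
import pickle
D=pickle.load(open("D.pkl","rb"))
def c(n,v,k,px,r,z): print(n,"circ",np.round(cv2.minEnclosingCircle(mm(D[v][0],allpts(D[v][1],k,px,r),z)),1).tolist() if 0 else cv2.minEnclosingCircle(mm(D[v][0],allpts(D[v][1],k,px,r),z)))
def b(n,v,k,px,r,z): print(n,"rect",cv2.minAreaRect(mm(D[v][0],allpts(D[v][1],k,px,r),z)))
c("big","A","wood",(273,115),60,.008); c("big","B","wood",(290,265),56,.008)
c("small","C","wood",(343,142),45,.008)
c("jar","C","blue",(345,151),45,.068); 
b("obl","A","wood",(378,193),62,.008); b("cross","B","wood",(251,138),65,.008);b("cross","C","wood",(235,245),58,.008)
b("hex","B","wood",(421,128),52,.008); c("hex","B","wood",(421,128),52,.008); c("hex","C","wood",(381,282),46,.008)
b("pad","B","red",(423,129),45,.022);b("pad","C","red",(382,285),35,.022)
b("cast","A","white",(378,193),36,.028)
P,im=D["A"]
ov=im.copy()
for k,px,r in [("wood",(273,115),60),("wood",(378,193),62),("white",(378,193),36),("black",(262,124),40)]:
    cv2.polylines(ov,[allpts(im,k,px,r)],True,(0,255,0) if k!="black" else (255,0,255),1)
cv2.imwrite("pics/cropA.png",cv2.resize(np.hstack([ov[50:260,205:445],]),None,fx=2.8,fy=2.8,interpolation=cv2.INTER_NEAREST)[:,:,::-1])
ov=D["C"][1].copy()
for v,k,px,r in [("C","wood",(343,142),45),("C","blue",(345,151),45),("C","wood",(381,282),46),("C","red",(382,285),35)]:
    cv2.polylines(ov,[allpts(D[v][1],k,px,r)],True,(0,255,0),1)
o2=D["B"][1].copy()
for k,px,r in [("wood",(421,128),52),("red",(423,129),45),("wood",(251,138),65)]: cv2.polylines(o2,[allpts(D["B"][1],k,px,r)],True,(0,255,0),1)
cv2.imwrite("pics/cropBC.png",cv2.resize(np.hstack([o2[70:200,180:480],ov[95:225,290:400]]),None,fx=1.95,fy=1.95)[:,:,::-1])
E
```

```text
big circ ((487.9134521484375, -258.22125244140625), 53.68736267089844)
big circ ((488.2178649902344, -257.9817199707031), 54.111175537109375)
small circ ((623.6734619140625, 26.062707901000977), 37.98631286621094)
jar circ ((621.6780395507812, 23.724273681640625), 24.008670806884766)
obl rect ((535.7862548828125, -394.4672546386719), (73.4445571899414, 95.71123504638672), 15.477460861206055)
cross rect ((496.6887512207031, -100.6949691772461), (106.36282348632812, 106.51449584960938), 25.72196388244629)
cross rect ((496.169921875, -100.69029998779297), (107.43026733398438, 106.28857421875), 24.494853973388672)
hex rect ((674.2567749023438, -145.33026123046875), (86.92132568359375, 97.02962493896484), 33.44587707519531)
hex circ ((674.7176513671875, -145.78208923339844), 49.42905044555664)
hex circ ((674.4679565429688, -145.40553283691406), 49.690738677978516)
pad rect ((674.555908203125, -144.20164489746094), (45.584835052490234, 61.87737274169922), 12.381376266479492)
pad rect ((674.280517578125, -144.8143310546875), (45.649600982666016, 61.65693283081055), 11.966049194335938)
cast rect ((536.0148315429688, -389.350830078125), (64.9942398071289, 60.10002517700195), 72.12923431396484)
```

View pics/cropA.png

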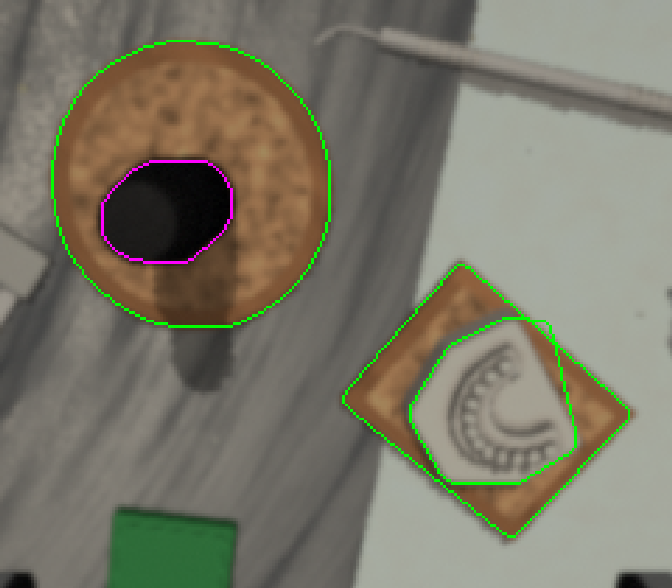

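View pics/cropBC.png

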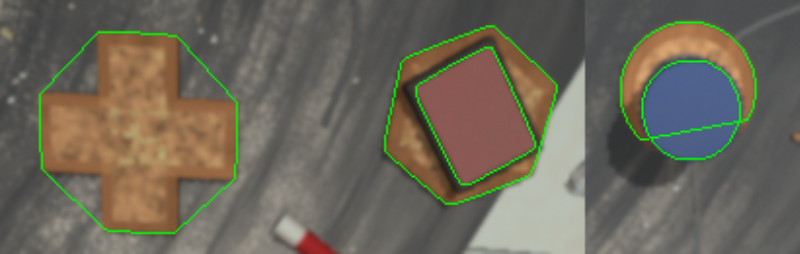

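The hulls fit the stands well: the rectangle and circle sizes match the given dimensions within 1 mm. The cap top in crop A is at about (140,221), which is image pixel (255,129). The cast hull has a stray corner, so I'll clean that up and also cross-check the bottle.

Run:
```python
from seg import *
import pickle
D=pickle.load(open("D.pkl","rb"))
P,im=D["A"]
print("cap A",mm(P,[(255,129)],.122))
g=cv2.cvtColor(im,cv2.COLOR_RGB2GRAY)
# bright cap disc against darker body side inside the bottle
c=allpts(im,"black",(262,124),40); k=np.zeros(g.shape,np.uint8); cv2.fillPoly(k,[c.astype(np.int32)],1); k=cv2.erode(k,np.ones((3,3)))
vals=g[k>0]; t,_=cv2.threshold(vals,0,1,cv2.THRESH_OTSU); m=((g>t)&(k>0)).astype(np.uint8); m=cv2.morphologyEx(m,cv2.MORPH_OPEN,np.ones((3,3)))
print("otsu",t,cv2.minEnclosingCircle(mm(P,np.argwhere(m)[:,::-1],.122)))
for X in ((486,-258),): 
    th=np.linspace(0,2*np.pi,60)
    pts=np.vstack([proj(P,np.c_[X[0]/1e3+r*np.cos(th),X[1]/1e3+r*np.sin(th),0*th+z]) for r,z in ((.0165,.01),(.0165,.066),(.011,.122))])
    print("bbox pred at",X,pts.min(0),pts.max(0),"seen",c.min(0),c.max(0))
w=cv2.morphologyEx(hsvmask(im,"white"),cv2.MORPH_CLOSE,np.ones((5,5)))
k=np.zeros_like(w); cv2.circle(k,(378,193),36,1,-1); w&=k; w=cv2.morphologyEx(w,cv2.MORPH_OPEN,cv2.getStructuringElement(cv2.MORPH_ELLIPSE,(13,13)))
c=max(cv2.findContours(w,0,cv2.CHAIN_APPROX_NONE)[0],key=cv2.contourArea)[:,0]
pts=mm(P,cv2.convexHull(c)[:,0],.026)
print(cv2.approxPolyDP(pts,4,True)[:,0].round(1).tolist())
for a in range(0,180,5):
    u=np.array([np.cos(np.radians(a)),np.sin(np.radians(a))]); e=pts@u; print(a,round(float(np.ptp(e)),1),end="; ")
ov=im.copy(); cv2.drawContours(ov,[c],-1,(0,255,0),1)
cv2.imwrite("pics/cast.png",cv2.resize(ov[140:245,320:440],None,fx=5,fy=5,interpolation=cv2.INTER_CUBIC)[:,:,::-1])
```

```text
cap A [[ 487.50787 -262.35208]]
otsu 17.0 ((487.6091003417969, -261.6654357910156), 10.681604385375977)
bbox pred at (486, -258) [235.11721476 102.36978166] [286.39962975 140.10782435] seen [241 107] [287 143]
[[565.5, -364.6000061035156], [556.5999755859375, -421.29998779296875], [528.2999877929688, -421.5], [501.5, -406.0], [511.5, -372.3999938964844], [539.9000244140625, -359.8999938964844]]
0 65.8; 5 68.4; 10 70.4; 15 72.6; 20 74.3; 25 75.5; 30 76.1; 35 76.2; 40 76.0; 45 75.5; 50 74.4; 55 72.8; 60 70.7; 65 69.1; 70 68.3; 75 67.1; 80 65.9; 85 64.3; 90 63.0; 95 63.5; 100 63.8; 105 63.8; 110 64.0; 115 63.8; 120 64.9; 125 65.9; 130 66.5; 135 66.5; 140 66.0; 145 65.0; 150 63.9; 155 62.8; 160 61.2; 165 60.5; 170 60.4; 175 62.8;
```

View pics/cast.png

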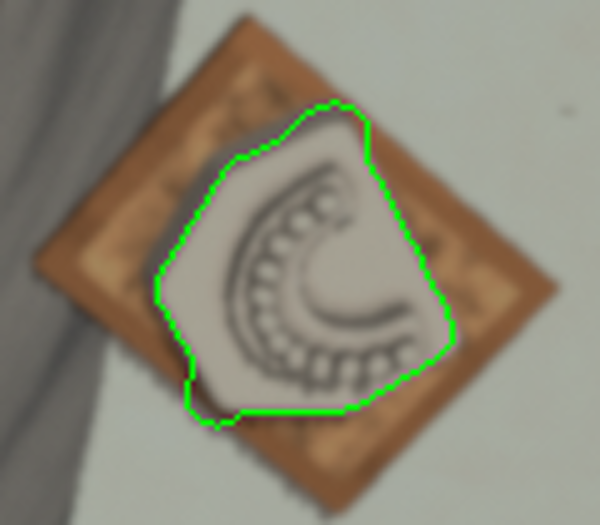

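Run:
```python
from seg import *
import pickle
P,im=pickle.load(open("D.pkl","rb"))["A"]
v=np.array([(355,125),(455,338),(345,410),(228,412),(157,285),(235,162)])/5+[319.6,139.6]
p=mm(P,v,.028); print(p.round(1))
for i,j in ((1,0),(2,5),(3,4)): d=p[j]-p[i]; print(np.degrees(np.arctan2(d[1],d[0])),np.hypot(*d))
for a in (70,75,78,81,84):
    u=np.array([np.cos(np.radians(a)),np.sin(np.radians(a))]); w=np.array([-u[1],u[0]])
    print(a,[(np.ptp(p@k).round(1)) for k in (u,w)], u*(np.max(p@u)+np.min(p@u))/2+w*(np.max(p@w)+np.min(p@w))/2)
for n,xy,a in [("pad",(.674,-.145),12.2),("pad",(.536,-.394),15.5),("cast",(.536,-.391),168),("cast",(.674,-.145),168-180)]:
    for da in (0,180):
        q=ik((*xy,.03),down(np.radians(a+da))); print(n,a+da,None if q is None else q.round(2))
```

```text
[[ 563.9 -367.7]
 [ 557.5 -420. ]
 [ 529.2 -420.7]
 [ 507.7 -406.5]
 [ 510.6 -373.4]
 [ 538.9 -360.1]]
83.01882 52.729675
80.83951 61.34435
84.91545 33.26689
70 [np.float64(61.7), np.float64(60.0)] [ 536.3489401  -390.47858037]
75 [np.float64(61.0), np.float64(57.4)] [ 535.65744123 -390.82819248]
78 [np.float64(61.3), np.float64(55.6)] [ 535.36410107 -390.67686933]
81 [np.float64(61.3), np.float64(53.6)] [ 535.05655029 -390.55703755]
84 [np.float64(61.3), np.float64(52.4)] [ 535.18715434 -390.5172014 ]
pad 12.2 [-0.25  0.47  1.73 -0.    0.95 -0.46]
pad 192.2 None
pad 15.5 [-0.67  0.43  1.79 -0.    0.93 -0.94]
pad 195.5 [-0.67  0.43  1.79 -0.    0.93  2.2 ]
cast 168 None
cast 348 [-0.67  0.42  1.79 -0.    0.93 -0.46]
cast -12 [-0.25  0.47  1.73 -0.    0.95 -0.04]
cast 168 None
```

```bash
cat > mv.py <<'E'
from h import *
H=.19
def pick(xy,a,z,open_,w):
    q=down(a); command_gripper(open_); move_ptp((*xy,H),q)
    hit=servo_line((*xy,z+.03),q,.2); hit=servo_line((*xy,z),q,.06,force_limit=12)
    command_gripper(0.0 if w is None else max(w-.012,0),squeeze=35); s=get_state()
    print("pick hit",hit,"z",s["tcp_pos"][2].round(4),"gap",round(s["finger_gap"],4),"F",round(s["grip_force"],1))
    assert abs(s["finger_gap"]-w)<.008
    servo_line((*xy,H),q,.2); s=get_state(); print("  lifted gap",round(s["finger_gap"],4),"F",round(s["grip_force"],1))
    assert s["grip_force"]>5
def place(xy,a,z,open_):
    q=down(a); move_ptp((*xy,H),q); servo_line((*xy,z+.03),q,.2)
    hit=servo_line((*xy,z+.001),q,.05,force_limit=8); s=get_state()
    print("place hit",hit,s["tcp_pos"].round(4),s["time_s"])
    command_gripper(open_); servo_line((*xy,H),q,.2)
S=dict(big=(.488,-.258),small=(.6237,.0261),obl=(.5358,-.3945),cross=(.4965,-.1007),hex=(.6745,-.1456))
def az(p): return np.arctan2(p[1],p[0])
E
python3 - <<'E'
from mv import *
j=(.6217,.0237)
pick(j,az(j),.013,.085,.048); place(S["cross"],az(S["cross"]),.013,.08)
im=read_camera("wrist"); cv2.imwrite("pics/j1.png",im[:,:,::-1])
print(get_state()["time_s"],get_state()["contact_force"])
E
```

```text
pick hit False z 0.0136 gap 0.0467 F 36.1
  lifted gap 0.0467 F 36.0
place hit True [ 0.4955 -0.1005  0.0136] 9.7167
11.225 [-0.67850131 -0.12520875 -0.49289145]
```

View pics/j1.png

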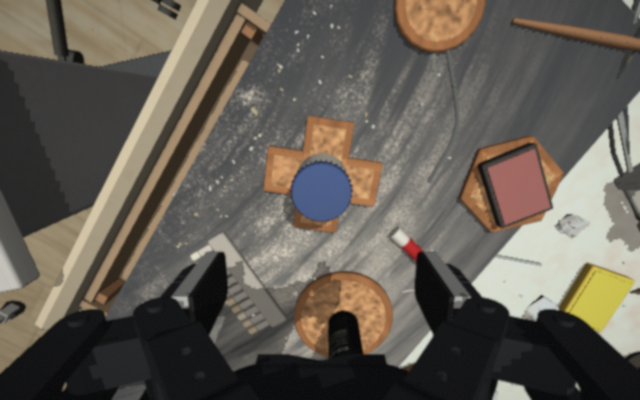

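The jar (322,190) stands on the cross, and the small round stand is clear. Next come the bottle and the rest of the first swap.

Run:
```python
from mv import *
b=(.4875,-.262)
pick(b,az(b),.070,.085,.022); place(S["small"],az(S["small"]),.070,.07)
c=S["cross"]; pick(c,az(c),.013,.085,.048); place(S["big"],az(S["big"]),.013,.08)
print(get_state()["time_s"])
```

```text
pick hit False z 0.0702 gap 0.0216 F 35.0
  lifted gap 0.0217 F 34.9
place hit True [0.6224 0.0262 0.07  ] 17.15
pick hit False z 0.0136 gap 0.0469 F 36.2
  lifted gap 0.0468 F 36.0
place hit True [ 0.4871 -0.2576  0.0136] 24.6333
26.0917
```

Run:
```python
from mv import *
r=np.radians
k=(.5352,-.3906)
pick(k,r(-8),.013,.085,.058); place(S["cross"],r(-8),.013,.08)
im=read_camera("wrist"); cv2.imwrite("pics/k1.png",im[:,:,::-1])
p=(.6744,-.1446)
pick(p,r(12.2),.0105,.085,.052); place(S["obl"],r(15.5),.0105,.07)
print(get_state()["time_s"])
```

```text
pick hit False z 0.014 gap 0.0538 F 36.9
  lifted gap 0.054 F 36.3
place hit True [ 0.4957 -0.1005  0.0139] 32.4833
pick hit False z 0.0113 gap 0.0508 F 37.6
  lifted gap 0.051 F 37.3
place hit True [ 0.535  -0.394   0.0113] 40.5167
41.8917
```

View pics/k1.png

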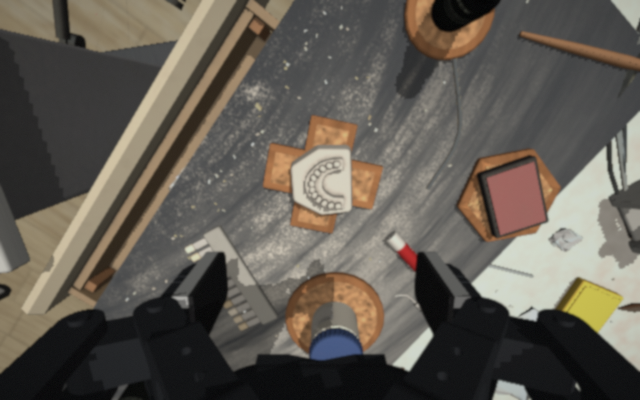

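The cast (322,180) sits on the cross, the jar is on the big round stand (335,315) and the bottle is on the small round one (450,20). I'll place the cast, then verify.

Run:
```python
from mv import *
from seg import *
import pickle
r=np.radians; c=S["cross"]
pick(c,r(-8),.013,.085,.058); place(S["hex"],r(-8),.013,.08)
D={}
for n,p,a in [("A",(.50,-.33,.24),-0.6),("C",(.60,-.0,.24),0)]:
    move_ptp(p,down(a)); sleep(.2)
    P=camera_params("wrist"); D[n]=(P,read_camera("wrist"))
pickle.dump(D,open("D2.pkl","wb")); print(get_state()["time_s"])
cv2.imwrite("pics/fin.png",cv2.resize(np.hstack([D["A"][1][:280],D["C"][1][:280]]),(800,175*1))[:,:,::-1])
cv2.imwrite("pics/fin2.png",np.hstack([D["A"][1][40:340,180:580],D["C"][1][40:340,180:580]])[:,:,::-1])
P,im=D["A"]; px=lambda X:tuple(int(v) for v in proj(P,X)[0])
print("jar",cv2.minEnclosingCircle(mm(P,allpts(im,"blue",px((*S["big"],.07)),50),.068)))
print("pad",cv2.minAreaRect(mm(P,allpts(im,"red",px((*S["obl"],.022)),50),.022)))
P,im=D["C"]
print("cast",cv2.minAreaRect(mm(P,allpts(im,"white",px((*S["hex"],.028)),38),.028)))
for z in (.122,.066,.01): print("bottle axis px",z,px((*S["small"],z)))
```

```text
pick hit False z 0.0138 gap 0.054 F 36.9
  lifted gap 0.054 F 36.4
place hit True [ 0.6736 -0.1454  0.0139] 48.5167
52.7417
jar ((488.23468017578125, -258.05908203125), 23.733110427856445)
pad ((534.8524780273438, -393.3857421875), (45.80828094482422, 61.9567756652832), 15.664158821105957)
cast ((671.8321533203125, -153.60015869140625), (77.59959411621094, 88.21753692626953), 17.880367279052734)
bottle axis px 0.122 (351, 158)
bottle axis px 0.066 (345, 148)
bottle axis px 0.01 (342, 141)
```

View pics/fin2.png

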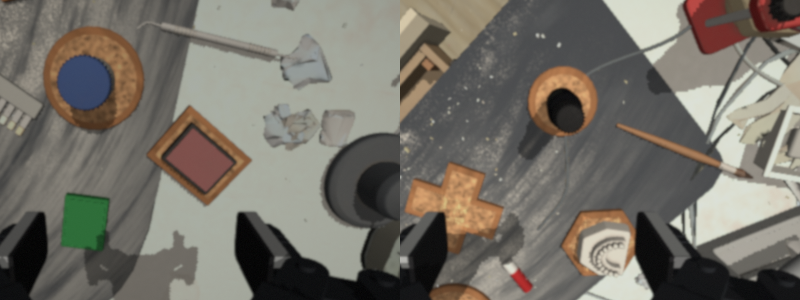

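The jar and pad are centred within 2 mm, and the bottle cap at (348,156) matches the predicted (351,158). The cast mask ran into the white bench, so I'll look at that from a better place.

Run:
```python
from mv import *
from seg import *
move_ptp((.56,-.15,.24),down(-.3)); sleep(.2)
P=camera_params("wrist"); im=read_camera("wrist")
c=proj(P,(*S["hex"],.028))[0]; print(c)
x,y=c.astype(int); cv2.imwrite("pics/cast2.png",cv2.resize(im[y-50:y+50,x-60:x+60],None,fx=5,fy=5)[:,:,::-1])
ov=allpts(im,"wood",(421,128),52); print("hex",cv2.minEnclosingCircle(mm(P,ov,.008)))
pts=blob(im,"white",(x,y),34); print("cast",cv2.minAreaRect(mm(P,pts,.028)))
```

```text
[425.6370306 135.2316412]
hex ((674.70849609375, -145.7247314453125), 49.43670654296875)
cast ((673.459716796875, -145.57386779785156), (63.158203125, 53.75507354736328), 84.34440612792969)
```

View pics/cast2.png

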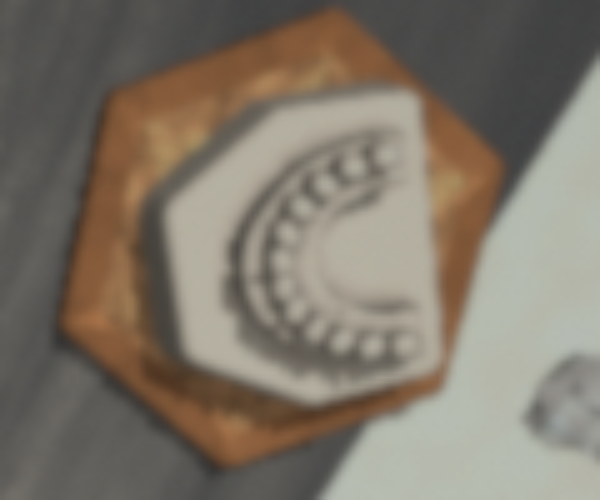

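The cast's block, centred near (305,245) in the crop, is upright and measures about 1 mm from the centre of the hex stand. I'm handing in now.

Run:
```python
from rig import *
print(get_state()["time_s"]); print(hand_in())
```

```text
53.6583
the job is handed in; nothing more can be done
None
```

I moved all four things to their own stands, left the cross-shaped stand empty, and handed the job in at 53.7 s (limit 138 s); last camera checks put each upright and within about 4 mm of its stand's centre (limit 15 mm), but the rig did not report a verdict.

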